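Lay out the splint fitting kit on its silhouette pads

TASK

Set out the kit for the next splint fitting: lay the long aluminium outrigger bar, the short aluminium outrigger bar, the cork sanding block and the green-handled deburring tool each flat on the dark pad whose pale silhouette has its shape and size, centred on the silhouette and lined up with it, with the deburring tool's blade over the thin end of its silhouette. Leave the orange elbow shell where it lies.

Things in the scene. Friction and masses are not known exactly. Their poses are not given: they have to be found in the camera images.
- long_bar: Long aluminium outrigger bar with a row of dark holes, lying flat and loose, 140 mm long (own y) x 12 mm wide (own x) x 8 mm high. Origin: centre of its underside; z up. About 36 g. Both ends alike.
- short_bar: Short aluminium outrigger bar with a row of dark holes, lying flat and loose, 85 mm long (own y) x 12 mm wide (own x) x 8 mm high. Origin: centre of its underside; z up. About 22 g. Both ends alike.
- cork_block: Cork sanding block, loose, 80 mm long (own y) x 45 mm wide (own x) x 30 mm high. Origin: centre of its underside; z up. About 45 g. Both ends alike.
- deburrer: Green-handled deburring tool, loose, lying flat along its own y, 129 mm long in all. Handle 18 mm wide (own x) x 16 mm high, flat-sided, from y = -65 to +21 mm; then a thin steel shank (6 mm thick, its axis 8 mm up) and blade to y = +64 mm. Origin: on the underside line, midway along the whole length, so y = -10 to -20 mm is well inside the handle and close to the centre of mass; z up. About 50 g.
- blade_tip (a point): The blade tip of the deburring tool, 63 mm from the tool's origin along its own +y and 8 mm above its underside. It tells which end is the blade.
- long_pad: Fixed flat dark rubber rest pad, 50 (own x) x 165 (own y) mm, 4 mm thick, with a pale silhouette of the long bar (one strip 146 x 18 mm). Origin: underside, at the centre of the pad, which is where the matching thing's origin belongs (in plan); own y runs along the silhouette, z up. The pad's top is 4 mm above the counter. Both ends alike.
- short_pad: Fixed flat dark rubber rest pad, 50 (own x) x 112 (own y) mm, 4 mm thick, with a pale silhouette of the short bar (one strip 91 x 18 mm). Origin: underside, at the centre of the pad, which is where the matching thing's origin belongs (in plan); own y runs along the silhouette, z up. The pad's top is 4 mm above the counter. Both ends alike.
- block_pad: Fixed flat dark rubber rest pad, 70 (own x) x 104 (own y) mm, 4 mm thick, with a pale silhouette of the cork block (one rectangle 86 x 51 mm). Origin: underside, at the centre of the pad, which is where the matching thing's origin belongs (in plan); own y runs along the silhouette, z up. The pad's top is 4 mm above the counter. Both ends alike.
- tool_pad: Fixed flat dark rubber rest pad, 50 (own x) x 165 (own y) mm, 4 mm thick, with a pale silhouette of the deburring tool (a broad handle strip 24 mm wide from y = -67 to +23 mm, then a thin blade strip 11 mm wide to y = +66 mm). Origin: underside, at the centre of the pad, which is where the matching thing's origin belongs (in plan); own y runs along the silhouette, z up. The pad's top is 4 mm above the counter. The blade belongs at the +y end.
- elbow_shell: Orange thermoplastic elbow shell, a loose bent half-tube lying hollow side down, about 165 mm long (own y) x 90 mm wide over the bend x 36 mm high, 150 g. Origin: on the counter under its middle. To be left alone.
Things that resemble listed ones, but are neither listed nor needed, are in the scene too. Leave any yellow look-alike of the short_bar alone.

How it is judged (in metres and radians):
At the end, for the whole second after the job is handed in: Each thing lies flat, still and level on its own pad: origin within 12 mm of the pad centre in plan, long axis within 0.2 rad of the silhouette (either way round, but the deburrer blade at the thin end), underside 1 to 8 mm over the counter; elbow shell within 25 mm of its start (horizontal distance between long_bar and long_pad below 0.012 m and angle between the y axis of long_bar and the y axis of long_pad, either way round below 0.2 rad and angle between each of long_bar, short_bar, cork_block, deburrer's own z axis and vertical below 0.12 rad and z of long_bar in the frame of long_pad between 0.001 and 0.008 m and linear speed of each of long_bar, short_bar, cork_block, deburrer below 0.02 m/s and angular speed of each of long_bar, short_bar, cork_block, deburrer below 0.2 rad/s and horizontal distance between short_bar and short_pad below 0.012 m and angle between the y axis of short_bar and the y axis of short_pad, either way round below 0.2 rad and z of short_bar in the frame of short_pad between 0.001 and 0.008 m and horizontal distance between cork_block and block_pad below 0.012 m and angle between the y axis of cork_block and the y axis of block_pad, either way round below 0.2 rad and z of cork_block in the frame of block_pad between 0.001 and 0.008 m and horizontal distance between deburrer and tool_pad below 0.012 m and angle between the y axis of deburrer and the y axis of tool_pad, either way round below 0.2 rad and z of deburrer in the frame of tool_pad between 0.001 and 0.008 m and y of blade_tip in the frame of tool_pad above 0.03 m and distance of elbow_shell from where it was at the start of the episode below 0.025 m); the robot touches nothing.
It fails at once if the elbow shell is pushed or carried 25 mm or more from its place (distance of elbow_shell from where it was at the start of the episode above 0.025 m).
It also fails if it takes over 112 s, if anything falls off the work surface, if the arm or the gripper's body presses on something with over 40 N, if the wrist force passes 120 N, or if a joint passes its speed limit or range.

ROBOT

A 6-joint arm with a two-finger parallel gripper is mounted at the origin on the work surface. World frame = base frame: x ahead of the robot, y to its left, z up, the work surface at z = 0. Lengths are in m, angles in degrees, forces in N, time in s.
With the tool pointing down it reaches from about 0.35 to 0.875 m from the base axis. Payload 4.2 kg.
Tool frame: the origin (TCP) lies midway between the tips of the shut fingers; the grasp point (between the pads) lies 19 mm behind it; z points along the fingers, y is the line along which they close (so a half turn about z gives the same grasp; the last joint's range is limited). The gripper opens to 87 mm and grips with 3 to 60 N. Pads are 19 mm wide; open, the fingers measure 117 mm over their backs; the gripper's body (75 mm by 190 mm) begins 51 mm behind the grasp point.
Start: joints at [90.791, 22.042, 0.453, 0, -68.411, -14.817], TCP at [0.151, 0.606, 0.223] pointing down, gripper open.
Joint ranges: [-179.83, 179.83], [-69.29, 118.12], [-61.27, 80.66], [-181.25, 117.63], [-171.15, -9.14], [-177.46, 177.46]. Speed limits (degrees/s): [159.86, 159.86, 180, 180, 180, 180].

INTERFACE

Orientations are given as a 3x3 rotation matrix whose columns are the frame's x, y, z axes.
In Python, from station import r, cams gives the robot as it stands.
- The arm moves only by the tool play_rows, never from a script. Its argument "commands" is text: rows parted by semicolons, each of 6 numbers parted by spaces: the shift along the world's x, y, z normalised to -1 to 1, where 1 is 30 mm, then the turn, a rotation vector about the world's x, y, z normalised to -1 to 1, where 1 is 0.15 rad. A call has 1 to 20 rows; each row shifts and turns the commanded pose from where the row before left it; what a row does not reach is not made up. A row lasts 1/10 s, in which the tool goes at most 50 mm and 8.59 degrees, less where a joint would pass 70% of its speed; a pose out of reach is approached as far as the arm can. A call with a number of a shift or a turn outside -1 to 1 is refused whole. A call with a gripper value outside its range is refused whole. "grip" is the finger opening in mm, from 0 to 87, set as the call begins (left out, the last holds). The fingers move at their own pace and stop on an object; the grip force is fixed at half the most. Time passes only in rows, so rows that do not move let the fingers close. It gives the time, the measured TCP pose, the force, the opening and the grip force at its end, in the units of the state.
- r.sense(): the state, without advancing time (a new reading comes with each control period).
- cams.capture(name): name is "side" or "top" or "wrist"; returns (picture, depth): 384x512x3 uint8, blue, green, red; 384x512 float32, m along the optical axis (not along the pixel's ray), 0 where there is no reading.
- cams.camera_info(name): a dict with "mtx" (3x3 intrinsics, pixels), "k1" (the pictures are not rectified: a ray, as slopes to the right and down, at radius r is drawn at 1 + k1 r^2 times it, then the intrinsics apply), "R" (3x3) and "t" (3): a world point X has camera coordinates R X + t. Camera axes: x right, y down, z forward; pixel columns grow to the right and rows downward; lengths in m; the calibration is good to about 2 mm. A picture is of the moment at which its call begins: read the wrist's pose just before it. camera_info takes no time and is no camera call; for the wrist camera it gives the pose at the moment of the call.
- r.finish_job(): hands the job in; it is judged then, once.
The state is a dict: "time_s": time; "joints": joint angles; "joint_velocities": joint speeds; "effort": joint torques, N m; "tcp_pos": TCP position; "ee_rot": TCP orientation; "wrist_force": force on the tool from outside, world axes, zero at the start; "moment": the same for the moment, N m; "gripper_width": opening from 0.0 (shut) to 1.0 (fully open); "gripper_force": force on a finger pad.
Only numpy, scipy, OpenCV 4.12 (cv2) and the standard library are available. Lean on these libraries where they do the work, as an engineer would, in place of code of your own. Each camera call takes 0.05 s, during which the arm holds its last target. There are 200 camera calls.

## Working session

There is one attempt and no reset: what is moved stays moved. The work goes in short steps, Python scripts to look and compute and a tool call to move; the robot and the scene stay as the last step left them, time stands still between calls to the robot, and variables do not carry over. Pictures are saved under pics/ and viewed, at most 14 in all, crops included, and the job is handed in when it is done.

Besides the shell and the picture viewer there is one more tool, called after ">>>" as name(argument=value, ...), one argument or row to a line, values as JSON. play_rows: Moves the arm, as the interface text tells. Scaled input: -1 to 1 covers 30 mm each way for a shift and 0.15 rad each way for a turn. Its arguments: {"type":"object","properties":{"commands":{"type":"string"},"grip":{"type":"number"}},"required":["commands"]}

```bash
mkdir -p pics; ls; cat > h.py <<'E'
import numpy as np, cv2
from station import r, cams
def info(n):
    c=cams.camera_info(n); return {k:(np.array(v) if k!='k1' else v) for k,v in c.items() if k in('mtx','k1','R','t')}
def ray(c,uv):
    uv=np.atleast_2d(np.array(uv,float)); K=c['mtx']
    d=np.array([c['k1'],0,0,0,0],float)
    p=cv2.undistortPoints(uv.reshape(-1,1,2),K,d).reshape(-1,2)
    D=np.c_[p,np.ones(len(p))]@c['R']; C=-c['R'].T@c['t'].ravel(); return C,D
def plane(c,uv,z):
    C,D=ray(c,uv); return C+D*((z-C[2])/D[:,2])[:,None]
E
python3 - <<'E'
from h import *
for n in('top','side'):
    im,d=cams.capture(n); np.savez(f'pics/{n}0.npz',im=im,d=d); cv2.imwrite(f'pics/{n}0.png',im)
    c=info(n); print(n,c['k1'],(-c['R'].T@c['t'].ravel()).round(3),c['mtx'].round(1).tolist())
print(r.sense()['ee_rot'],r.sense()['time_s'])
E
```

```text
pics
top 0.013105301717234586 [0.229 0.047 1.069] [[355.4, 0.0, 254.0], [0.0, 355.4, 195.2], [0.0, 0.0, 1.0]]
side -0.019821819063842925 [-0.054 -0.724  1.023] [[486.3, 0.0, 254.4], [0.0, 486.3, 188.4], [0.0, 0.0, 1.0]]
[[ 9.70148228e-01 -2.42512412e-01 -3.81500680e-04]
 [-2.42512685e-01 -9.70146187e-01 -1.99352935e-03]
 [ 1.13344180e-04  2.02653772e-03 -9.99997940e-01]] 0.1
```

View pics/top0.png

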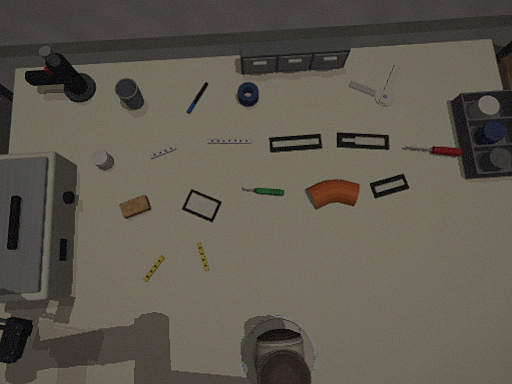

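View pics/side0.png

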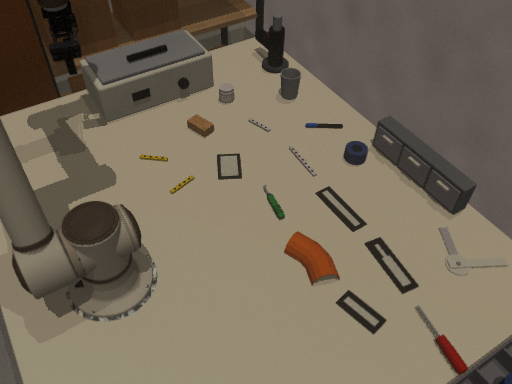

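The top view shows the short bar at (163,152), long bar (229,141), cork (135,206) and deburrer (263,191, blade to the left). The pads are long (295,143), tool (363,141, thin end left), short (390,186) and block (202,205), with the elbow at (333,193). The side view agrees. Next I measure these in both views.

```bash
cat >> h.py <<'E'
def proj(c,X):
    X=np.atleast_2d(X).astype(float)
    return cv2.projectPoints(X.reshape(-1,1,3),cv2.Rodrigues(c['R'])[0],c['t'].astype(float).reshape(3,1),c['mtx'],np.array([c['k1'],0,0,0,0.]))[0].reshape(-1,2)
def mask(im,kind):
    hsv=cv2.cvtColor(im,cv2.COLOR_BGR2HSV); h,s,v=cv2.split(hsv)
    if kind=='dark': m=(v<75)
    if kind=='green': m=(h>45)&(h<90)&(s>90)
    if kind=='cork': m=(h<22)&(s>95)
    if kind=='orange': m=(h<15)&(s>150)
    return m.astype(np.uint8)*255
def blobs(m,c,z,amin=30):
    out=[]
    for q in cv2.findContours(m,cv2.RETR_EXTERNAL,cv2.CHAIN_APPROX_NONE)[0]:
        if cv2.contourArea(q)<amin: continue
        P=plane(c,q.reshape(-1,2),z)[:,:2]
        (cx,cy),(w,h),a=cv2.minAreaRect((P*1000).astype(np.float32))
        if w>h: w,h,a=h,w,a-90
        # long axis direction angle from world x
        out.append((q.reshape(-1,2).mean(0).round(),round(cx,1),round(cy,1),round(w,1),round(h,1),round((a+90)%180,1)))
    return out
E
python3 - <<'E'
from h import *
for n in('top','side'):
    c=info(n); im=np.load(f'pics/{n}0.npz')['im']
    print(n,'base px',proj(c,[[0,0,0],[.5,0,0],[0.15,.6,.22]]).round())
    for k,z in(('dark',.004),('green',.008),('cork',.03),('orange',.02)):
        for b in blobs(mask(im,k),c,z):
            if b[4]<220 : print(k,*b)
im=np.load('pics/top0.npz')['im']
for p in((229,141),(163,152)):
    print(im[p[1]-3:p[1]+4,p[0]-3:p[0]+4].mean(2).round().astype(int).tolist())
v=np.hstack([cv2.resize(im[120:230,110:250],None,fx=4,fy=4,interpolation=2)]); cv2.imwrite('pics/crop1.png',v)
E
```

```text
top base px [[277. 356.]
 [264. 183.]
 [ 12. 326.]]
dark [277. 349.] 18.4 4.8 171.5 190.5 86.3
dark [141. 209.] 438.4 382.8 40.0 88.0 135.4
dark [201. 205.] 442.0 195.8 70.0 103.5 63.3
dark [268. 191.] 471.5 -8.4 20.4 95.6 82.2
dark [312. 195.] 449.0 -145.6 44.8 78.2 178.7
dark [389. 186.] 464.8 -382.6 50.2 113.8 102.3
dark [106. 162.] 598.7 487.7 43.3 52.5 143.5
dark [295. 143.] 623.3 -107.4 51.0 163.7 90.8
dark [362. 141.] 616.2 -320.9 51.1 161.3 83.4
dark [248.  94.] 802.2 34.2 71.9 85.5 176.1
dark [197.  98.] 800.8 197.1 13.3 122.9 147.7
dark [129.  95.] 827.3 419.4 71.6 120.5 22.9
green [270. 191.] 471.2 -14.1 16.5 83.4 81.2
cork [135. 206.] 447.5 389.1 48.8 82.7 108.4
cork [334. 193.] 448.0 -203.3 83.5 160.4 91.0
cork [446. 151.] 555.5 -562.6 26.5 94.0 82.2
cork [507.  68.] 821.0 -800.0 34.7 101.9 167.8
orange [334. 193.] 449.6 -204.1 83.1 158.9 90.9
orange [446. 151.] 558.6 -568.3 24.1 94.8 82.2
side base px [[112. 280.]
 [282. 201.]
 [ 73.  66.]]
dark [479. 366.] 609.7 -612.7 101.1 174.5 149.0
dark [360. 311.] 463.5 -382.7 49.6 110.2 102.4
dark [ 20. 274.] -187.8 130.6 13.1 1
[... 868 characters left out ...]
 38.] 222.5 1127.6 45.5 52.3 6.3
orange [451. 354.] 556.4 -569.7 27.6 86.0 80.1
orange [312. 259.] 445.5 -208.6 88.9 167.8 93.3
orange [128.   8.] 541.3 1236.2 103.8 170.6 59.3
orange [101.   6.] 447.5 1321.5 59.1 139.1 79.9
[[108, 108, 111, 109, 106, 104, 106], [105, 100, 97, 91, 98, 105, 103], [114, 116, 82, 32, 88, 111, 115], [111, 120, 94, 54, 99, 120, 117], [103, 101, 113, 108, 108, 103, 104], [53, 58, 63, 67, 63, 62, 66], [105, 105, 111, 116, 113, 114, 117]]
[[111, 99, 105, 111, 97, 95, 109], [112, 93, 98, 112, 80, 21, 82], [98, 111, 111, 115, 95, 71, 73], [32, 92, 121, 115, 110, 105, 84], [65, 93, 100, 97, 69, 67, 69], [107, 77, 59, 76, 85, 102, 114], [66, 76, 94, 112, 111, 111, 113]]
```

View pics/crop1.png

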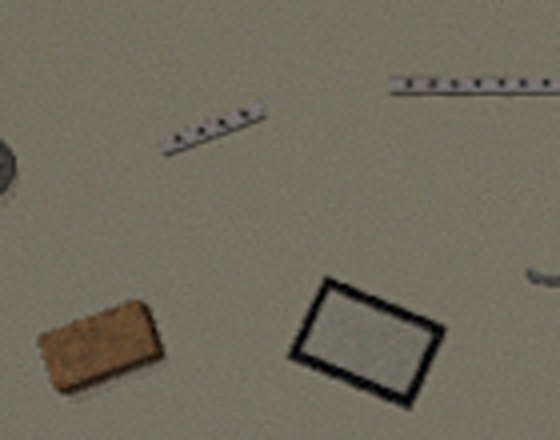

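```bash
python3 - <<'E'
from h import *
def axis(P):
    m=P.mean(0);u=np.linalg.svd(P-m)[2][0];return np.degrees(np.arctan2(u[1],u[0]))%180
T=info('top')
for name,g,R in(('long',(.628,.095),.085),('short',(.595,.31),.06)):
  for n in('top','side'):
    c=info(n); im=np.load(f'pics/{n}0.npz')['im']
    gx=plane(c,[(229,141) if name=='long' else (163,152)],.008)[0,:2] if n=='top' else gx
    # dark holes: local minima (blackhat)
    v=cv2.GaussianBlur(im,(0,0),.6).min(2); 
    S=cv2.resize(v,None,fx=4,fy=4,interpolation=cv2.INTER_CUBIC)
    pts=[]
    for q in cv2.findContours((S<78).astype(np.uint8),cv2.RETR_LIST,cv2.CHAIN_APPROX_NONE)[0]:
        A=cv2.contourArea(q)
        if 8<A<160:
            p=(q.reshape(-1,2).mean(0)+.5)/4-.5; X=plane(c,[p],.008)[0,:2]
            if np.linalg.norm(X-gx)<R: pts.append(X*1000)
    pts=np.array(pts); print(name,n,gx.round(3),len(pts)); 
    if len(pts)>1: print(pts.round(1).tolist(),pts.mean(0).round(1),axis(pts).round(1))
# cork corners: top face
for n in('top','side'):
    im=np.load(f'pics/{n}0.npz');d=im['d'];c=info(n)
    ys,xs=np.nonzero(mask(im['im'],'cork')); 
    D=d[ys,xs]; C,Dr=ray(c,np.c_[xs,ys]); X=C+Dr*D[:,None]
    k=(np.abs(X[:,0]-.445)<.07)&(np.abs(X[:,1]-.385)<.08)&(X[:,2]>.024)&(X[:,2]<.04); X=X[k]
    print('cork',n,len(X),X.mean(0).round(4),cv2.minAreaRect((X[:,:2]*1000).astype(np.float32)))
E
```

```text
long top [0.642 0.101] 7
[[645.0, 119.3], [641.1, 47.1], [642.1, 65.7], [643.8, 82.1], [644.7, 101.3], [646.2, 136.5], [647.4, 155.2]] [644.3 101. ] 86.8
long side [0.642 0.101] 10
[[639.3, 48.0], [640.1, 65.7], [631.8, 67.6], [641.0, 83.9], [633.3, 96.7], [643.4, 101.9], [643.2, 119.9], [643.9, 138.0], [635.0, 127.8], [645.3, 155.8]] [639.6 100.5] 86.4
short top [0.619 0.31 ] 2
[[613.9, 337.7], [618.8, 319.5]] [616.3 328.6] 105.1
short side [0.619 0.31 ] 4
[[622.1, 274.8], [615.8, 295.1], [609.3, 314.4], [601.3, 338.4]] [612.1 305.7] 108.2
cork top 389 [0.4483 0.3923 0.0296] ((448.8346252441406, 392.6973876953125), (45.404422760009766, 77.52009582519531), 18.038631439208984)
cork side 250 [0.4474 0.3895 0.0297] ((448.89794921875, 390.8978576660156), (48.133575439453125, 84.43451690673828), 20.02766227722168)
```

>>> play_rows(
  commands="0.912 -0.935 -0.08 0 0 -0.513;0.912 -0.935 -0.08 0 0 -0.513;0.912 -0.935 -0.08 0 0 -0.513;0.912 -0.935 -0.08 0 0 -0.513;0.912 -0.935 -0.08 0 0 -0.513;0.912 -0.935 -0.08 0 0 -0.513;0.912 -0.935 -0.08 0 0 -0.513;0.912 -0.935 -0.08 0 0 -0.513;0.912 -0.935 -0.08 0 0 -0.513;0.912 -0.935 -0.08 0 0 -0.513;0.912 -0.935 -0.08 0 0 -0.513;0.912 -0.935 -0.08 0 0 -0.513;0.912 -0.935 -0.08 0 0 -0.513;0.912 -0.935 -0.08 0 0 -0.513;0.912 -0.935 -0.08 0 0 -0.513;0.912 -0.935 -0.08 0 0 -0.513;0.912 -0.935 -0.08 0 0 -0.513;0.912 -0.935 -0.08 0 0 -0.513;0 0 0 0 0 0;0 0 0 0 0 0",
  grip=50,
)

```text
time_s: 2.1
tcp_pos: [0.6437, 0.1006, 0.1781]
ee_rot: [[-0.061, -0.998, -0.002], [-0.998, 0.061, -0.0], [0.001, 0.002, -1.0]]
wrist_force: [-0.1, 0.5, -0.0]
gripper_width: 0.574
gripper_force: 0.0
```

```bash
cat >> h.py <<'E'
def shot(name):
    c=info('wrist'); im,d=cams.capture('wrist'); np.savez(f'pics/{name}.npz',im=im,d=d,**c); cv2.imwrite(f'pics/{name}.png',im); 
    s=r.sense(); R=np.array(s['ee_rot']); print('t',s['time_s'],'tcp',np.round(np.array(s['tcp_pos'])*1000,1),'close dir',np.degrees(np.arctan2(R[1,1],R[0,1])).round(2),'tilt',R[:2,2].round(4))
    return c,im,d
E
python3 - <<'E'
from h import *
c,im,d=shot('w1'); C=(-c['R'].T@c['t'].ravel()); print(C,c['mtx'][0,0],proj(c,[[.6435,.1013,.008]]))
E
```

```text
t 2.15 tcp [643.4 101.3 178.6] close dir 176.61 tilt [-0.0014 -0.0002]
[0.64049094 0.01952678 0.33956368] 291.3805037701696 [[258.69446907 177.74402632]]
```

View pics/w1.png

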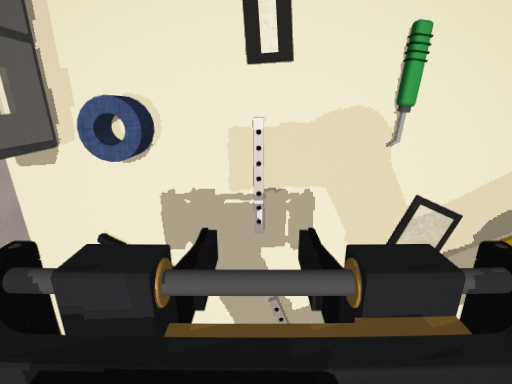

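The wrist view shows the long bar centred between the fingers at about (258,176) and vertical, as predicted. I'll go down and grip it.

>>> play_rows(
  commands="0 0 -0.9 0 0 0;0 0 -0.9 0 0 0;0 0 -0.9 0 0 0;0 0 -0.9 0 0 0;0 0 -0.9 0 0 0;0 0 -0.7 0 0 0;0 0 -0.4 0 0 0;0 0 -0.25 0 0 0;0 0 0 0 0 0;0 0 0 0 0 0",
)

```text
time_s: 3.15
tcp_pos: [0.6446, 0.102, 0.0049]
ee_rot: [[-0.058, -0.998, 0.002], [-0.998, 0.058, 0.0], [-0.001, -0.002, -1.0]]
wrist_force: [0.0, 0.9, -1.1]
gripper_width: 0.578
gripper_force: 0.0
```

>>> play_rows(
  commands="0 0 0 0 0 0;0 0 0 0 0 0;0 0 0 0 0 0;0 0 0 0 0 0;0 0 0 0 0 0;0 0 0 0 0 0;0 0 0 0 0 0;0 0 0 0 0 0",
  grip=0,
)

```text
time_s: 3.95
tcp_pos: [0.6439, 0.1014, 0.0039]
ee_rot: [[-0.059, -0.998, -0.0], [-0.998, 0.059, -0.0], [0.0, 0.0, -1.0]]
wrist_force: [-0.4, -0.7, 0.7]
gripper_width: 0.131
gripper_force: 30.0
```

>>> play_rows(
  commands="0 0 0.8 0 0 0;0 0 0.8 0 0 0;-0.0913 -0.8725 0 0 0 0.057;-0.0913 -0.8725 0 0 0 0.057;-0.0913 -0.8725 0 0 0 0.057;-0.0913 -0.8725 0 0 0 0.057;-0.0913 -0.8725 0 0 0 0.057;-0.0913 -0.8725 0 0 0 0.057;-0.0913 -0.8725 0 0 0 0.057;-0.0913 -0.8725 0 0 0 0.057;0 0 0 0 0 0;0 0 -0.6 0 0 0;0 0 -0.5 0 0 0;0 0 -0.2 0 0 0;0 0 -0.15 0 0 0;0 0 0 0 0 0;0 0 0 0 0 0",
)

```text
time_s: 5.65
tcp_pos: [0.6226, -0.1077, 0.0089]
ee_rot: [[0.01, -1.0, 0.001], [-1.0, -0.01, 0.0], [0.0, -0.001, -1.0]]
wrist_force: [0.8, 1.3, -1.3]
gripper_width: 0.136
gripper_force: 30.0
```

>>> play_rows(
  commands="0 0 0 0 0 0;0 0 0 0 0 0;0 0 0 0 0 0;0 0 0 0 0 0;0 0 0.4 0 0 0;0 0 0.8 0 0 0;0 0 1 0 0 0;0 0 1 0 0 0;0 0 1 0 0 0;0 0 0.8 0 0 0;0 0 0 0 0 0;0 0 0 0 0 0",
  grip=45,
)

```text
time_s: 6.85
tcp_pos: [0.622, -0.1079, 0.1595]
ee_rot: [[0.009, -1.0, 0.002], [-1.0, -0.009, 0.0], [-0.0, -0.002, -1.0]]
wrist_force: [-0.3, 0.1, -0.8]
gripper_width: 0.519
gripper_force: 0.0
```

```bash
python3 - <<'E'
from h import *
c,im,d=shot('w2'); print(proj(c,[[.622,-.108,.012]]))
E
```

```text
t 6.9 tcp [ 621.4 -107.9  158.2] close dir -179.48 tilt [-0.0007  0.0004]
[[259.15585222 181.87079661]]
```

View pics/w2.png

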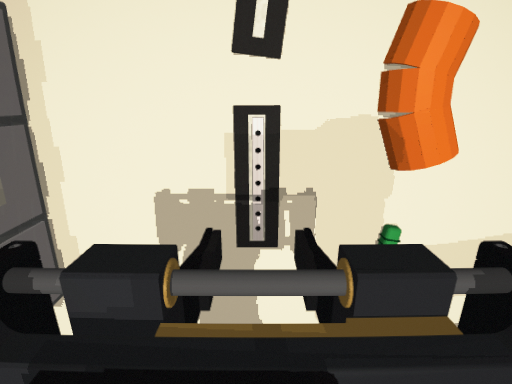

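The long bar lies centred on its silhouette (258,180). Next is the deburrer.

>>> play_rows(
  commands="-0.712 0.484 0 0 0 -0.155;-0.712 0.484 0 0 0 -0.155;-0.712 0.484 0 0 0 -0.155;-0.712 0.484 0 0 0 -0.155;-0.712 0.484 0 0 0 -0.155;-0.712 0.484 0 0 0 -0.155;-0.712 0.484 0 0 0 -0.155;0 0 0 0 0 0;0 0 0 0 0 0",
  grip=50,
)

```text
time_s: 7.8
tcp_pos: [0.4721, -0.0062, 0.1579]
ee_rot: [[-0.152, -0.988, -0.001], [-0.988, 0.152, -0.0], [0.001, 0.001, -1.0]]
wrist_force: [-0.3, -0.3, -0.1]
gripper_width: 0.573
gripper_force: 0.0
```

```bash
python3 - <<'E'
from h import *
c,im,d=shot('w3'); print(proj(c,[[.472,-.0063,.012]]))
m=mask(im,'green')
for b in blobs(m,c,.012,200): print(b)
E
```

```text
t 7.85 tcp [472.7  -6.4 158. ] close dir 171.24 tilt [-0.0006 -0.0004]
[[258.69114611 182.25794212]]
(array([259., 174.]), 470.7, -13.2, 17.2, 85.6, 80.9)
```

View pics/w3.png

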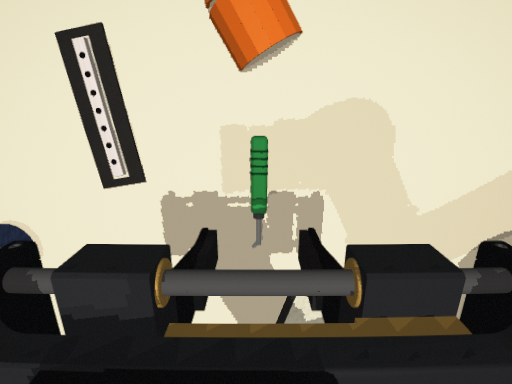

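The handle measures 86 x 17 mm and is centred between the fingers, with the blade towards the gripper side (+y). I'll descend and grip it.

>>> play_rows(
  commands="0 0 -0.9 0 0 0;0 0 -0.9 0 0 0;0 0 -0.9 0 0 0;0 0 -0.9 0 0 0;0 0 -0.8 0 0 0;0 0 -0.45 0 0 0;0 0 -0.25 0 0 0;0 0 0 0 0 0;0 0 0 0 0 0",
)

```text
time_s: 8.75
tcp_pos: [0.4732, -0.0064, 0.0055]
ee_rot: [[-0.153, -0.988, 0.001], [-0.988, 0.153, 0.0], [-0.0, -0.001, -1.0]]
wrist_force: [0.2, -1.2, 0.1]
gripper_width: 0.572
gripper_force: 0.0
```

>>> play_rows(
  commands="0 0 0 0 0 0;0 0 0 0 0 0;0 0 0 0 0 0;0 0 0 0 0 0;0 0 0 0 0 0;0 0 0 0 0 0;0 0 0 0 0 0",
  grip=0,
)

```text
time_s: 9.45
tcp_pos: [0.4724, -0.0063, 0.0056]
ee_rot: [[-0.153, -0.988, -0.0], [-0.988, 0.153, -0.0], [0.0, 0.0, -1.0]]
wrist_force: [-1.6, 0.7, 3.9]
gripper_width: 0.205
gripper_force: 30.0
```

>>> play_rows(
  commands="0 0 1 0 0 0;0 0 1 0 0 0;0 0 1 0 0 0;0.393 -0.915 0 0 0 0.0213;0.393 -0.915 0 0 0 0.0213;0.393 -0.915 0 0 0 0.0213;0.393 -0.915 0 0 0 0.0213;0.393 -0.915 0 0 0 0.0213;0.393 -0.915 0 0 0 0.0213;0.393 -0.915 0 0 0 0.0213;0.393 -0.915 0 0 0 0.0213;0.393 -0.915 0 0 0 0.0213;0.393 -0.915 0 0 0 0.0213;0.393 -0.915 0 0 0 0.0213;0.393 -0.915 0 0 0 0.0213;0 0 0 0 0 0;0 0 0 0 0 0",
)

```text
time_s: 11.15
tcp_pos: [0.6133, -0.336, 0.094]
ee_rot: [[-0.116, -0.993, -0.002], [-0.993, 0.116, 0.001], [-0.001, 0.002, -1.0]]
wrist_force: [-0.2, -0.2, -1.5]
gripper_width: 0.203
gripper_force: 30.0
```

>>> play_rows(
  commands="0 0 -0.9 0 0 0;0 0 -0.8 0 0 0;0 0 -0.6 0 0 0;0 0 -0.35 0 0 0;0 0 -0.2 0 0 0;0 0 0 0 0 0;0 0 0 0 0 0",
)

```text
time_s: 11.85
tcp_pos: [0.6147, -0.3355, 0.0108]
ee_rot: [[-0.114, -0.993, 0.002], [-0.993, 0.114, -0.001], [0.0, -0.002, -1.0]]
wrist_force: [-0.3, -1.0, -0.3]
gripper_width: 0.202
gripper_force: 30.0
```

>>> play_rows(
  commands="0 0 0 0 0 0;0 0 0 0 0 0;0 0 0 0 0 0;0 0 0 0 0 0;0 0 0.4 0 0 0;0 0 0.8 0 0 0;0 0 1 0 0 0;0 0 1 0 0 0;0 0 1 0 0 0;0 0 0.8 0 0 0;0 0 0 0 0 0;0 0 0 0 0 0",
  grip=45,
)

```text
time_s: 13.05
tcp_pos: [0.6141, -0.3356, 0.1611]
ee_rot: [[-0.115, -0.993, 0.002], [-0.993, 0.115, -0.0], [-0.0, -0.002, -1.0]]
wrist_force: [-0.2, -0.1, -1.1]
gripper_width: 0.516
gripper_force: 0.0
```

```bash
python3 - <<'E'
from h import *
c,im,d=shot('w4'); print(proj(c,[[.6138,-.3356,.012]]))
for b in blobs(mask(im,'green'),c,.016,200): print(b)
E
```

```text
t 13.1 tcp [ 613.5 -335.4  159.6] close dir 173.38 tilt [-0.0005  0.0007]
[[259.2932522  181.55835905]]
(array([258., 175.]), 614.4, -342.9, 17.2, 85.4, 83.0)
```

View pics/w4.png

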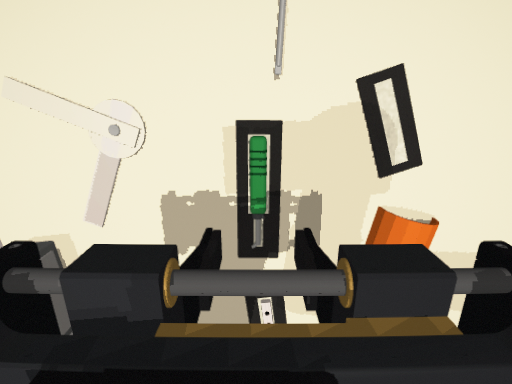

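The deburrer is on its silhouette with the blade over the thin end. Next is the short bar.

>>> play_rows(
  commands="0 0.895 0 0 0 0.119;0 0.895 0 0 0 0.119;0 0.895 0 0 0 0.119;0 0.895 0 0 0 0.119;0 0.895 0 0 0 0.119;0 0.895 0 0 0 0.119;0 0.895 0 0 0 0.119;0 0.895 0 0 0 0.119;0 0.895 0 0 0 0.119;0 0.895 0 0 0 0.119;0 0.895 0 0 0 0.119;0 0.895 0 0 0 0.119;0 0.895 0 0 0 0.119;0 0.895 0 0 0 0.119;0 0.895 0 0 0 0.119;0 0.895 0 0 0 0.119;0 0.895 0 0 0 0.119;0 0.895 0 0 0 0.119;0 0.895 0 0 0 0.119;0 0.895 0 0 0 0.119",
  grip=60,
)

```text
time_s: 15.1
tcp_pos: [0.6131, 0.202, 0.1581]
ee_rot: [[0.24, -0.971, -0.003], [-0.971, -0.24, -0.002], [0.001, 0.003, -1.0]]
wrist_force: [0.3, -0.0, -0.5]
gripper_width: 0.691
gripper_force: 0.0
```

>>> play_rows(
  commands="0.03 0.895 0 0 0 0.119;0.03 0.895 0 0 0 0.119;0.03 0.895 0 0 0 0.119;0.04 0.895 0 0 0 0.119;0 0 0 0 0 0;0 0 0 0 0 0",
)

```text
time_s: 15.7
tcp_pos: [0.617, 0.3087, 0.158]
ee_rot: [[0.309, -0.951, -0.003], [-0.951, -0.309, -0.002], [0.001, 0.003, -1.0]]
wrist_force: [0.8, 0.3, -0.2]
gripper_width: 0.694
gripper_force: 0.0
```

```bash
python3 - <<'E'
from h import *
c,im,d=shot('w5'); print(proj(c,[[.618,.309,.008]]))
S=cv2.cvtColor(im,cv2.COLOR_BGR2GRAY); m=(S<75).astype(np.uint8)
for q in cv2.findContours(m,cv2.RETR_EXTERNAL,cv2.CHAIN_APPROX_NONE)[0]:
    A=cv2.contourArea(q)
    if 4<A<60:
        p=q.reshape(-1,2).mean(0); print(p.round(1),A,(plane(c,[p],.008)[0,:2]*1000).round(1))
E
```

```text
t 15.75 tcp [617.2 308.  158.5] close dir -162.07 tilt [-0.0023 -0.0018]
[[257.6355073  182.03768285]]
[ 48.5 208.6] 10.0 [838.6 413.5]
[253.7 206.6] 9.5 [613.3 337.7]
[ 47.2 203.9] 9.5 [840.6 408.2]
[ 35.6 201.4] 24.0 [854.2 409.4]
[253.3 191.5] 11.0 [619.2 320.8]
[253.  176.2] 9.0 [624.9 304.3]
[252.7 159.6] 9.5 [630.8 286.9]
```

View pics/w5.png

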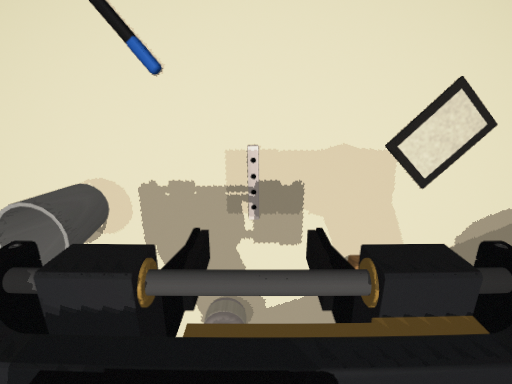

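The holes put the short bar at (622,312.4) with its axis at 109°. I'll shift slightly and grip it.

>>> play_rows(
  commands="0.15 0.13 -0.4 0 0 0.127;0 0 -0.9 0 0 0;0 0 -0.9 0 0 0;0 0 -0.9 0 0 0;0 0 -0.9 0 0 0;0 0 -0.6 0 0 0;0 0 -0.35 0 0 0;0 0 -0.2 0 0 0;0 0 0 0 0 0;0 0 0 0 0 0",
)

```text
time_s: 16.75
tcp_pos: [0.6231, 0.3128, 0.0063]
ee_rot: [[0.326, -0.945, 0.002], [-0.945, -0.326, 0.001], [-0.0, -0.002, -1.0]]
wrist_force: [0.4, -0.7, 0.2]
gripper_width: 0.69
gripper_force: 0.0
```

>>> play_rows(
  commands="0 0 0 0 0 0;0 0 0 0 0 0;0 0 0 0 0 0;0 0 0 0 0 0;0 0 0 0 0 0;0 0 0 0 0 0;0 0 0 0 0 0;0 0 0 0 0 0",
  grip=0,
)

```text
time_s: 17.55
tcp_pos: [0.6223, 0.3126, 0.0053]
ee_rot: [[0.326, -0.945, -0.0], [-0.945, -0.326, -0.0], [0.0, 0.0, -1.0]]
wrist_force: [-0.8, 0.7, -0.4]
gripper_width: 0.126
gripper_force: 30.0
```

>>> play_rows(
  commands="0 0 0 0 0 0;0 0 0 0 0 0;0 0 0 0 0 0;0 0 -0.08 0 0 0;0 0 0 0 0 0",
  grip=25,
)

```text
time_s: 18.05
tcp_pos: [0.6221, 0.3124, 0.0025]
ee_rot: [[0.326, -0.945, -0.001], [-0.945, -0.326, -0.0], [0.0, 0.001, -1.0]]
wrist_force: [-0.1, 0.3, -0.3]
gripper_width: 0.282
gripper_force: 0.0
```

>>> play_rows(
  commands="0 0 0 0 0 0;0 0 0 0 0 0;0 0 0 0 0 0;0 0 0 0 0 0;0 0 0 0 0 0;0 0 0 0 0 0",
  grip=0,
)

```text
time_s: 18.65
tcp_pos: [0.6224, 0.3126, 0.003]
ee_rot: [[0.326, -0.945, 0.0], [-0.945, -0.326, 0.0], [-0.0, -0.0, -1.0]]
wrist_force: [0.3, 0.0, -0.3]
gripper_width: 0.133
gripper_force: 30.0
```

>>> play_rows(
  commands="0 0 1 0 0 0;0 0 1 0 0 0;0 0 1 0 0 0;0 0 1 0 0 0;-0.2112 -0.9267 0 0 0 -0.0312;-0.2112 -0.9267 0 0 0 -0.0312;-0.2112 -0.9267 0 0 0 -0.0312;-0.2112 -0.9267 0 0 0 -0.0312;-0.2112 -0.9267 0 0 0 -0.0312;-0.2112 -0.9267 0 0 0 -0.0312;-0.2112 -0.9267 0 0 0 -0.0312;-0.2112 -0.9267 0 0 0 -0.0312;-0.2112 -0.9267 0 0 0 -0.0312;-0.2112 -0.9267 0 0 0 -0.0312;-0.2112 -0.9267 0 0 0 -0.0312;-0.2112 -0.9267 0 0 0 -0.0312;-0.2112 -0.9267 0 0 0 -0.0312;-0.2112 -0.9267 0 0 0 -0.0312;-0.2112 -0.9267 0 0 0 -0.0312;-0.2112 -0.9267 0 0 0 -0.0312",
)

```text
time_s: 20.65
tcp_pos: [0.5206, -0.1333, 0.1232]
ee_rot: [[0.255, -0.967, 0.0], [-0.967, -0.255, 0.0], [0.0, -0.0, -1.0]]
wrist_force: [-0.1, -0.4, 0.6]
gripper_width: 0.128
gripper_force: 30.0
```

>>> play_rows(
  commands="-0.2112 -0.9267 0 0 0 -0.0312;-0.2112 -0.9267 0 0 0 -0.0312;-0.2112 -0.9267 0 0 0 -0.0312;-0.2112 -0.9267 0 0 0 -0.0312;-0.2112 -0.9267 0 0 0 -0.0312;-0.2112 -0.9267 0 0 0 -0.0312;-0.2112 -0.9267 0 0 0 -0.0312;-0.2112 -0.9267 0 0 0 -0.0312;-0.2112 -0.9267 0 0 0 -0.0312;0 0 0 0 0 0;0 0 0 0 0 0;0 0 0 0 0 0",
)

```text
time_s: 21.85
tcp_pos: [0.464, -0.3817, 0.1229]
ee_rot: [[0.214, -0.977, -0.0], [-0.977, -0.214, 0.0], [-0.0, 0.0, -1.0]]
wrist_force: [-0.9, -0.4, 0.2]
gripper_width: 0.129
gripper_force: 30.0
```

```bash
python3 - <<'E'
from h import *
shot('w6'); print(r.sense()['gripper_width'])
E
```

```text
t 21.9 tcp [ 464.2 -381.6  123. ] close dir -167.6 tilt [-0.0001  0.0002]
0.13018689114137985
```

>>> play_rows(
  commands="0 0 -0.9 0 0 0;0 0 -0.9 0 0 0;0 0 -0.8 0 0 0;0 0 -0.6 0 0 0;0 0 -0.4 0 0 0;0 0 -0.25 0 0 0;0 0 0 0 0 0;0 0 0 0 0 0",
)

```text
time_s: 22.7
tcp_pos: [0.4647, -0.3825, 0.0081]
ee_rot: [[0.214, -0.977, 0.001], [-0.977, -0.214, -0.001], [0.001, -0.001, -1.0]]
wrist_force: [-0.1, 0.2, 0.3]
gripper_width: 0.129
gripper_force: 30.0
```

>>> play_rows(
  commands="0 0 0 0 0 0;0 0 0 0 0 0;0 0 0 0 0 0;0 0 0 0 0 0;0 0 0.4 0 0 0;0 0 0.8 0 0 0;0 0 1 0 0 0;0 0 1 0 0 0;0 0 1 0 0 0;0 0 0.8 0 0 0;0 0 0 0 0 0;0 0 0 0 0 0",
  grip=45,
)

```text
time_s: 23.9
tcp_pos: [0.4641, -0.3824, 0.1587]
ee_rot: [[0.213, -0.977, 0.002], [-0.977, -0.213, -0.001], [0.001, -0.002, -1.0]]
wrist_force: [-0.2, 0.2, -0.1]
gripper_width: 0.514
gripper_force: 0.0
```

```bash
python3 - <<'E'
from h import *
c,im,d=shot('w7'); print(proj(c,[[.464,-.3826,.012]]))
E
```

```text
t 23.95 tcp [ 463.5 -382.1  157.4] close dir -167.68 tilt [-0.0002  0.0006]
[[259.32259965 182.45770894]]
```

View pics/w7.png

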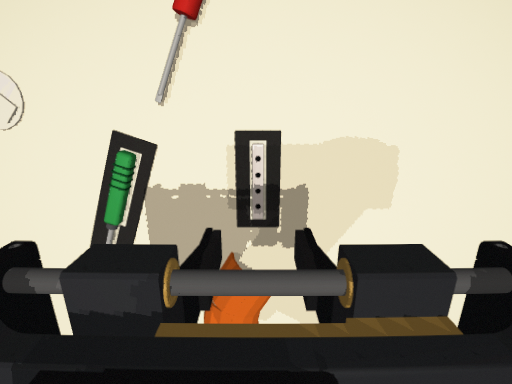

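The short bar is centred on its silhouette (258,182). Last is the cork block.

>>> play_rows(
  commands="-0.0185 0.9214 0 0 0 0.0266;-0.0185 0.9214 0 0 0 0.0266;-0.0185 0.9214 0 0 0 0.0266;-0.0185 0.9214 0 0 0 0.0266;-0.0185 0.9214 0 0 0 0.0266;-0.0185 0.9214 0 0 0 0.0266;-0.0185 0.9214 0 0 0 0.0266;-0.0185 0.9214 0 0 0 0.0266;-0.0185 0.9214 0 0 0 0.0266;-0.0185 0.9214 0 0 0 0.0266;-0.0185 0.9214 0 0 0 0.0266;-0.0185 0.9214 0 0 0 0.0266;-0.0185 0.9214 0 0 0 0.0266;-0.0185 0.9214 0 0 0 0.0266",
  grip=80,
)

```text
time_s: 25.35
tcp_pos: [0.4552, 0.0054, 0.1564]
ee_rot: [[0.268, -0.963, -0.003], [-0.963, -0.268, -0.001], [0.0, 0.003, -1.0]]
wrist_force: [0.1, -0.4, 0.6]
gripper_width: 0.92
gripper_force: 0.0
```

>>> play_rows(
  commands="-0.0185 0.9214 0 0 0 0.0266;-0.0185 0.9214 0 0 0 0.0266;-0.0185 0.9214 0 0 0 0.0266;-0.0185 0.9214 0 0 0 0.0266;-0.0185 0.9214 0 0 0 0.0266;-0.0185 0.9214 0 0 0 0.0266;-0.0185 0.9214 0 0 0 0.0266;-0.0185 0.9214 0 0 0 0.0266;-0.0185 0.9214 0 0 0 0.0266;-0.0185 0.9214 0 0 0 0.0266;-0.0185 0.9214 0 0 0 0.0266;-0.0185 0.9214 0 0 0 0.0266;-0.0185 0.9214 0 0 0 0.0266;-0.0185 0.9214 0 0 0 0.0266;0 0 0 0 0 0;0 0 0 0 0 0",
)

```text
time_s: 26.95
tcp_pos: [0.4477, 0.3912, 0.1558]
ee_rot: [[0.322, -0.947, -0.002], [-0.947, -0.322, -0.003], [0.002, 0.003, -1.0]]
wrist_force: [0.6, -1.3, -0.1]
gripper_width: 0.92
gripper_force: 0.0
```

```bash
python3 - <<'E'
from h import *
c,im,d=shot('w8'); print(proj(c,[[.4485,.3915,.03]]))
for b in blobs(mask(im,'cork'),c,.03,400): print(b)
ys,xs=np.nonzero(mask(im,'cork')); C,Dr=ray(c,np.c_[xs,ys]); X=C+Dr*d[ys,xs][:,None]
X=X[(np.abs(X[:,0]-.4485)<.07)&(np.abs(X[:,1]-.39)<.08)&(abs(X[:,2]-.03)<.004)]
print(len(X),cv2.minAreaRect((X[:,:2]*1000).astype(np.float32)))
E
```

```text
t 27.0 tcp [447.8 390.7 156.2] close dir -161.27 tilt [-0.0019 -0.0024]
[[257.92513822 188.11005786]]
(array([365., 328.]), 262.5, 514.0, 30.3, 363.7, 18.5)
(array([402., 282.]), 255.2, 445.5, 26.4, 70.4, 122.2)
(array([113., 282.]), 569.1, 551.7, 26.7, 70.0, 94.2)
(array([255., 186.]), 450.8, 392.3, 44.1, 81.5, 107.4)
3134 ((450.2231140136719, 394.38482666015625), (44.556175231933594, 78.63803100585938), 17.382402420043945)
```

View pics/w8.png

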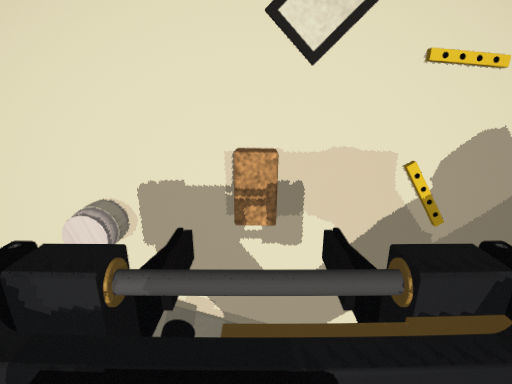

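>>> play_rows(
  commands="0.07 0.04 -0.4 0 0 -0.14;0 0 -0.9 0 0 0;0 0 -0.9 0 0 0;0 0 -0.9 0 0 0;0 0 -0.9 0 0 0;0 0 -0.5 0 0 0;0 0 -0.3 0 0 0;0 0 -0.2 0 0 0;0 0 0 0 0 0;0 0 0 0 0 0",
)

```text
time_s: 28.0
tcp_pos: [0.451, 0.3931, 0.0082]
ee_rot: [[0.301, -0.954, 0.001], [-0.954, -0.301, 0.001], [-0.001, -0.001, -1.0]]
wrist_force: [0.2, -0.1, -0.6]
gripper_width: 0.919
gripper_force: 0.0
```

>>> play_rows(
  commands="0 0 0 0 0 0;0 0 0 0 0 0;0 0 0 0 0 0;0 0 0 0 0 0;0 0 0 0 0 0;0 0 0 0 0 0;0 0 0 0 0 0;0 0 0 0 0 0",
  grip=30,
)

```text
time_s: 28.8
tcp_pos: [0.4505, 0.3928, 0.0075]
ee_rot: [[0.301, -0.954, -0.0], [-0.954, -0.301, -0.0], [0.0, 0.0, -1.0]]
wrist_force: [0.3, -0.3, 1.2]
gripper_width: 0.513
gripper_force: 30.0
```

>>> play_rows(
  commands="0 0 0.8 0 0 0;0 0 0.8 0 0 0;-0.0333 -0.7308 0 0 0 -0.573;-0.0333 -0.7308 0 0 0 -0.573;-0.0333 -0.7308 0 0 0 -0.573;-0.0333 -0.7308 0 0 0 -0.573;-0.0333 -0.7308 0 0 0 -0.573;-0.0333 -0.7308 0 0 0 -0.573;-0.0333 -0.7308 0 0 0 -0.573;-0.0333 -0.7308 0 0 0 -0.573;-0.0333 -0.7308 0 0 0 -0.573;0 0 0 0 0 0;0 0 0 0 0 0;0 0 -0.6 0 0 0;0 0 -0.5 0 0 0;0 0 -0.2 0 0 0;0 0 -0.15 0 0 0;0 0 0 0 0 0;0 0 0 0 0 0",
)

```text
time_s: 30.7
tcp_pos: [0.4419, 0.196, 0.0123]
ee_rot: [[-0.45, -0.893, 0.001], [-0.893, 0.45, 0.001], [-0.001, -0.0, -1.0]]
wrist_force: [0.2, -0.3, -0.1]
gripper_width: 0.512
gripper_force: 30.0
```

>>> play_rows(
  commands="0 0 0 0 0 0;0 0 0 0 0 0;0 0 0 0 0 0;0 0 0 0 0 0;0 0 0 0 0 0;0 0 0.4 0 0 0;0 0 0.8 0 0 0;0 0 1 0 0 0;0 0 1 0 0 0;0 0 1 0 0 0;0 0 0.8 0 0 0;0 0 0 0 0 0;0 0 0 0 0 0;0 0 0 0 0 0",
  grip=80,
)

```text
time_s: 32.1
tcp_pos: [0.4408, 0.1949, 0.1608]
ee_rot: [[-0.451, -0.893, -0.002], [-0.893, 0.451, -0.001], [0.002, 0.001, -1.0]]
wrist_force: [0.6, -0.2, -0.3]
gripper_width: 0.918
gripper_force: 0.0
```

```bash
python3 - <<'E'
from h import *
c,im,d=shot('w9')
for b in blobs(mask(im,'cork'),c,.034,400): print(b)
t,_=cams.capture('top'); T=info('top')
for b in blobs(mask(t,'orange'),T,.02): print('orange',b)
v=np.hstack([cv2.resize(im[90:260,150:370],(440,340)),cv2.resize(t[110:236,170:],None,fx=1,fy=1)] ) if 0 else cv2.vconcat([cv2.resize(im[90:270,130:390],(684,474)),t[110:236,170:512].repeat(1,0).repeat(2,1)])
cv2.imwrite('pics/fin.png',v)
E
```

```text
t 32.15 tcp [440.8 194.8 160.7] close dir 153.2 tilt [-0.0023 -0.0017]
(array([365., 328.]), 399.3, 415.4, 29.9, 364.5, 153.3)
(array([402., 282.]), 344.8, 372.3, 26.2, 70.4, 76.6)
(array([113., 282.]), 641.7, 222.0, 26.7, 70.8, 50.0)
(array([257., 187.]), 442.7, 195.8, 44.3, 81.4, 63.6)
orange (array([334., 192.]), 449.7, -204.1, 83.4, 158.9, 90.9)
orange (array([445., 151.]), 559.2, -567.0, 24.0, 91.4, 80.9)
```

View pics/fin.png

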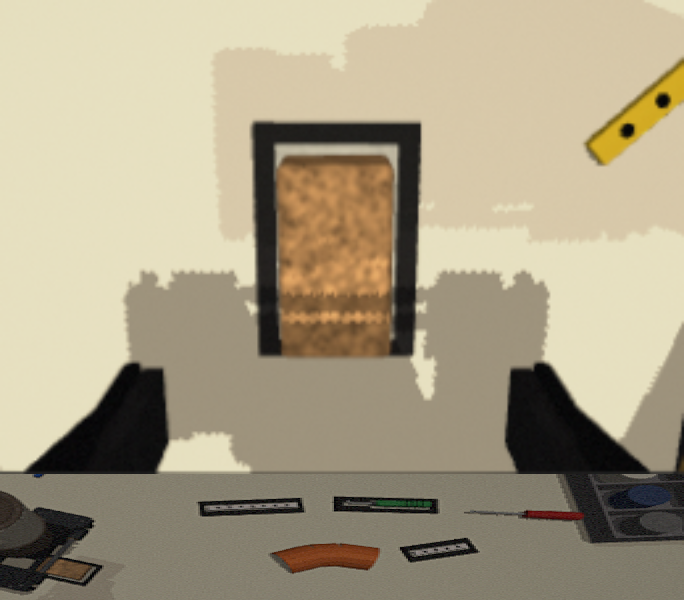

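The cork block measures (443,196) at 63.6°, which matches its pad. The top view shows all four things on their pads, the elbow shell unmoved and the gripper clear, so I'll hand in.

```bash
python3 -c "
from station import r
print(r.finish_job())"
```

```text
the job is handed in; nothing more can be done
None
```

I handed the job in at about 32 s: in the last pictures the long bar, short bar, cork block and deburrer (blade over the thin end) each lie flat and centred on their own pads, and the elbow shell has not moved; the hand-in returned no verdict.

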